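# Hold the swarf bin's self-closing lid half open with the swarf hook

### The job

Lift the swarf hook off its fork on the tool stand (the T-handled tool with the J-shaped end, leave the flat-bladed scraper hanging), hook it under the bail of the swarf bin's self-closing lid and raise the lid to half open, about 45 degrees, so that I can tip a tray of chips in with the lid standing as a shield behind. Sharp swarf clings to the bin: keep the gripper and arm off the bin and its lid, touch them with the hook only. Finish holding the lid there, steady, with the hook still in your grip: do not let go.

Things in the scene. Friction and masses are not known exactly. Their poses are not given: they have to be found in the camera images.
- stand: Fixed tool stand, base 130 x 180 mm. Origin: under its base, on the table. Two forks, 55 mm to its +y and -y, carry hook and scraper. A fork is two level 7 mm rods, axes 48 mm apart, top 168.5 mm over the table, running to the stand's -x, with tips turned up 14.5 mm at x = -35 mm. The cross rail at x = +52 mm reaches 139 mm high. Lift a tool over 15 mm, then draw it to the stand's -x.
- hook: Loose swarf hook, 0.16 kg: black T handle, a flat-sided bar 15 (x) x 92 (y) x 18 (z) mm; from its middle a 6 mm steel rod runs down to a J bend that opens upward and points to +x. Origin: centre of the bar. It hangs with its bar across a fork, at x = -6 mm of the stand, 177.5 mm over the table, yaw as the stand's (J away from the robot); the bar's middle 40 mm is free for the fingers.
- hook_seat (a point): Inside the J, where the axis of a carried bar lies: 11 mm to +x of the handle's centre and 104 mm below it. The J is 16 mm wide inside; its lowest point is 114 mm below the handle's centre; its tip ends 27 mm to +x of the handle's centre and 95 mm below it.
- scraper: Loose chip scraper on the other fork: the same T handle and rod, but with a flat blade 50 mm wide in place of the J. Origin: centre of its handle. It stays where it hangs; which fork it has varies.
- bin: Fixed swarf bin of grey sheet steel, 176 (x) x 236 (y) mm, rim 90 mm over the table, covered by a lid of the same steel, a rod loop on each side. Origin: centre of its underside, on the table; its front faces -x, the lid is hinged at the back (+x).
- lid_hinge (a point): Middle of the lid's hinge axis, which runs along the bin's y: 94 mm to +x of the bin's origin, 91 mm over the table. Fixed to the bin, with the bin's axes.
- lid_bail (a point): Middle of the bail on the lid, on the axis of its level round bar (8 mm thick, 60 mm between its two legs, along the bin's y). Lid shut: 134 mm to -x of the hinge axis and 40 mm above it (131 mm over the table), with 32 mm clear between bar and lid, open to front and back. The lid's front edge is 188 mm from the hinge axis. The point turns with the lid.
- lid (a joint): Angle of the lid (rad): 0 shut, growing as its front edge rises; 0.785 is 45 degrees, stop at 1.30. No catch, hardly any friction: let go, it falls shut. The lid weighs about 0.45 kg; holding it by the bail takes 2 to 6 N upwards.

How it is judged:
By the outcome, as a careful person would: the job done as asked, in the order asked, and still so for the second after the job is handed in, while the arm keeps its last pose, push and grip.
It also fails if it takes over 51 s, if anything falls off the work surface, if the arm or the gripper's body presses on something with over 40 N, if the wrist force passes 120 N, or if a joint passes its speed limit or range.

### The arm

A 6-joint arm with a two-finger parallel gripper is mounted at the origin on a cart in front of the work surface, level with it; the furniture and walls round the work are solid. World frame = base frame: x ahead of the robot, y to its left, z up, the work surface at z = 0. Lengths are in m, angles in rad, forces in N, time in s.
With the tool pointing down it reaches from about 0.325 to 0.85 m from the base axis. Payload 4.4 kg.
Tool frame: the origin (TCP) lies on the centre line of the jaws, within the pads' length; the fingertips stand r.tcp_to_tips ahead of it and the grasp point (between the pads) lies 8 mm behind it (r.tcp_to_tips is the distance from the TCP to the fingertips, in m); z points along the fingers, y is the direction in which the jaws open and shut (so a half turn about z gives the same grasp; the last joint's range is limited). The gripper opens to 94 mm and grips with 3 to 60 N. Pads are 16 mm wide; open, the fingers measure 119 mm over their backs; the gripper's body (75 mm by 177 mm) begins 78 mm behind the grasp point.
Start: joints at [1.085, 0.207, 1.542, -0, 1.393, -0.15], TCP at [0.189, 0.543, 0.216] pointing down, gripper open.
Joint ranges: [-2.73, 2.73], [-0.86, 2.22], [0.23, 2.46], [-1.11, 4.25], [0.08, 2.63], [-2.82, 2.82]. Speed limits (rad/s): [2.79, 2.79, 3.14, 3.14, 3.14, 3.14].

### API

Orientations are given as a 3x3 rotation matrix whose columns are the frame's x, y, z axes.
In Python, from station import sensors, viewer, finish_job, r gives the robot as it stands.
- The arm moves only by the tool jog_arm, never from a script. Its arguments are lists of equal length, an entry for each row: "grip": the closure, from 0 (fully open) to 1 (shut); "delta_pos": the shift along the tool's x, y, z in mm, a list of three; "roll": the turn about the tool's z in degrees. A call has 1 to 5 rows; each row shifts and turns the commanded pose from where the row before left it, along the tool's axes as they then stand; what a row does not reach is not made up. A row lasts 1/10 s, in which the tool goes at most 50 mm and 8.59 degrees, less where a joint would pass 70% of its speed; a pose out of reach is approached as far as the arm can. A call is refused whole if a number of a shift passes 50 or a number of a turn 8.59, either way. A call with a gripper value outside its range is refused whole. The fingers move at their own pace and stop on an object; the grip force is fixed at half the most. Time passes only in rows, so rows that do not move let the fingers close. It gives the time, the measured TCP pose, the force and the opening at its end, in the units of the state.
- sensors.state(): the state, without advancing time (a new reading comes with each control period).
- viewer.camera(name): name is "scene" or "side" or "wrist"; returns (picture, depth): 420x560x3 uint8, red, green, blue; 420x560 float32, m along the optical axis (not along the pixel's ray), 0 where there is no reading.
- viewer.camera_params(name): a dict with "intrinsics" (3x3 intrinsics, pixels), "R" (3x3) and "t" (3): a world point X has camera coordinates R X + t. Camera axes: x right, y down, z forward; pixel columns grow to the right and rows downward; lengths in m; the calibration is good to about 2 mm. A picture is of the moment at which its call begins: read the wrist's pose just before it. camera_params takes no time and is no camera call; for the wrist camera it gives the pose at the moment of the call.
- finish_job(): hands the job in, once; it reports no verdict.
The state is a dict: "t": time; "qpos": joint angles; "dq": joint speeds; "effort": joint torques, N m; "tool_pos": TCP position; "tcp_rot": TCP orientation; "force": force on the tool from outside, world axes, zero at the start; "moment": the same for the moment, N m; "opening": finger opening in m.
Only numpy, scipy, OpenCV 4.12 (cv2) and the standard library are available. Lean on these libraries where they do the work, as an engineer would, in place of code of your own. Each camera call takes 0.05 s, during which the arm holds its last target. There are 200 camera calls.

## Working session

There is one attempt and no reset: what is moved stays moved. The work goes in short steps, Python scripts to look and compute and a tool call to move; the robot and the scene stay as the last step left them, time stands still between calls to the robot, and variables do not carry over. Pictures are saved under pics/ and viewed, about 8 in all and at most 12, crops included, and the job is handed in when it is done.

Besides the shell and the picture viewer there is one more tool, called after "Call:" by a JSON object that holds its "fn" and its "kwargs". jog_arm: Moves the arm, as the interface text tells. Its arguments: {"type":"object","properties":{"grip":{"type":"array"},"delta_pos":{"type":"array"},"roll":{"type":"array"}},"required":["grip","delta_pos","roll"]}

```bash
ls; mkdir -p pics; python3 - <<'E'
from station import sensors, viewer, r
import cv2, numpy as np
s=sensors.state(); print({k:np.round(v,3).tolist() for k,v in s.items()}); print(r.tcp_to_tips)
for n in ["scene","side","wrist"]:
    p=viewer.camera_params(n); im,d=viewer.camera(n)
    cv2.imwrite(f"pics/{n}0.png",im[:,:,::-1]); np.savez(f"pics/{n}0.npz",im=im,d=d,K=p["intrinsics"],R=p["R"],t=p["t"])
    print(n,np.round(-np.array(p["R"]).T@p["t"],3),np.round(p["R"],2).tolist(),np.round(p["intrinsics"],0).tolist())
E
```

```text
pics
{'t': 0.0, 'qpos': [1.086, 0.207, 1.543, 0.0, 1.393, -0.15], 'dq': [-0.003, 0.001, 0.001, 0.002, -0.001, -0.001], 'effort': [0.001, -37.088, -28.142, 0.07, 0.036, -0.0], 'tool_pos': [0.189, 0.542, 0.215], 'tcp_rot': [[-0.944, 0.329, -0.001], [0.329, 0.944, -0.002], [0.0, -0.002, -1.0]], 'force': [-0.064, -0.466, -0.184], 'moment': [0.014, 0.003, -0.012], 'opening': 0.094}
0.011
scene [0.3   0.706 0.72 ] [[-0.86, -0.52, -0.01], [-0.37, 0.62, -0.7], [0.37, -0.59, -0.72]] [[427.0, 0.0, 285.0], [0.0, 427.0, 213.0], [0.0, 0.0, 1.0]]
side [ 0.147 -0.525  0.698] [[0.86, -0.52, -0.0], [-0.28, -0.46, -0.84], [0.43, 0.72, -0.54]] [[527.0, 0.0, 283.0], [0.0, 527.0, 205.0], [0.0, 0.0, 1.0]]
wrist [0.122 0.566 0.383] [[0.33, 0.94, -0.0], [0.92, -0.32, 0.25], [0.23, -0.08, -0.97]] [[320.0, 0.0, 283.0], [0.0, 320.0, 212.0], [0.0, 0.0, 1.0]]
```

View pics/scene0.png

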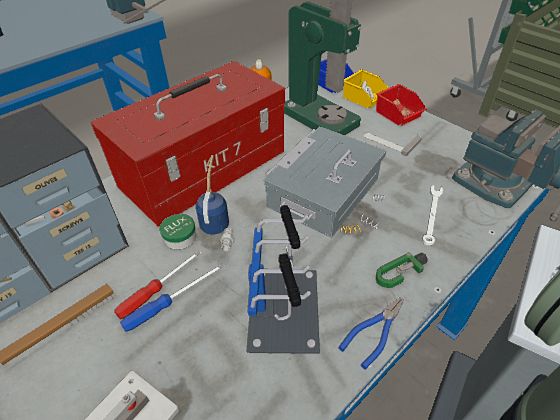

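View pics/side0.png

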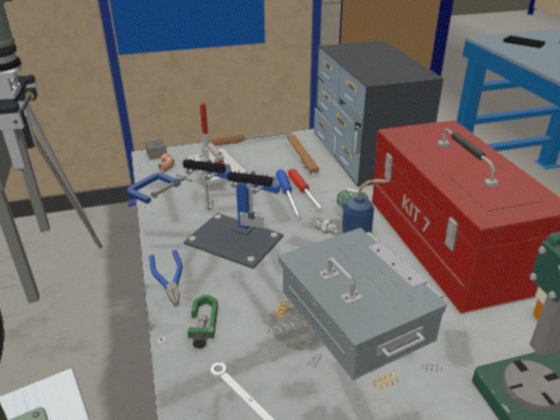

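The scene view shows two black handles near (290,225) and (288,280), with a J-like rod end at (290,318). The bin's bail is at (342,163) in scene and (342,275) in side. I'll measure these next.

```bash
cat > h.py <<'E'
import numpy as np, cv2
def load(n):
    z=np.load(f"pics/{n}.npz"); return z
def cloud(z):
    d=z["d"]; v,u=np.mgrid[:d.shape[0],:d.shape[1]]
    K=z["K"]; c=np.stack([(u-K[0,2])/K[0,0]*d,(v-K[1,2])/K[1,1]*d,d],-1)
    P=(c-z["t"])@z["R"]; P[d==0]=np.nan; return P
def ray(z,u,v,h):
    K=z["K"]; c=np.array([(u-K[0,2])/K[0,0],(v-K[1,2])/K[1,1],1]); w=z["R"].T@c; o=-z["R"].T@z["t"]
    return o+w*(h-o[2])/w[2]
def rect(P):
    (c,s,a)=cv2.minAreaRect((P[:,:2]*1000).astype(np.float32)); return np.round(c,1),np.round(s,1),round(a,2)
E
python3 - <<'E'
from h import *
for n in ["scene0","side0"]:
    z=load(n);P=cloud(z);im=z["im"].astype(int);hz=P[...,2]
    print(n)
    blk=(im.max(-1)<60)&(hz>.15)&(hz<.22)&(abs(P[...,0])<.8)&(P[...,0]>.2)
    k,l,st,ce=cv2.connectedComponentsWithStats(blk.astype(np.uint8))
    for i in range(1,k):
        if st[i,4]>60:
            Q=P[l==i]; print("handle",st[i],rect(Q),np.round(np.nanpercentile(Q[:,2],[5,50,95]),3))
    lid=(hz>.085)&(hz<.1)&(P[...,0]>.3)&(P[...,0]<.9)
    k,l,st,ce=cv2.connectedComponentsWithStats(lid.astype(np.uint8))
    for i in range(1,k):
        if st[i,4]>800: Q=P[l==i]; print("lid",st[i],rect(Q),np.median(Q[:,2]))
    bail=(hz>.115)&(hz<.14)&(P[...,0]>.3)&(P[...,0]<.9)
    k,l,st,ce=cv2.connectedComponentsWithStats(bail.astype(np.uint8))
    for i in range(1,k):
        if st[i,4]>25: Q=P[l==i]; print("bail",st[i],rect(Q),np.round(np.median(Q[:,2]),3))
    base=(hz>.002)&(hz<.012)&(im.max(-1)<95)&(P[...,0]>.2)&(P[...,0]<.9)
    k,l,st,ce=cv2.connectedComponentsWithStats(base.astype(np.uint8))
    for i in range(1,k):
        if st[i,4]>400: Q=P[l==i]; print("base",st[i],rect(Q),np.round(np.median(Q[:,2]),3))
a=cv2.imread("pics/scene0.png")[110:360,230:400]; a=cv2.resize(a,None,fx=2.35,fy=2.35,interpolation=cv2.INTER_CUBIC)
b=cv2.imread("pics/side0.png")[130:380,170:450][:, :]; b=cv2.resize(b,(390,587))
b=cv2.resize(cv2.imread("pics/side0.png")[90:340,130:310],None,fx=2.2,fy=2.35,interpolation=cv2.INTER_CUBIC)
h=min(a.shape[0],b.shape[0]);cv2.imwrite("pics/crop1.png",np.hstack([a[:h],b[:h]])[:, :800])
E
```

```text
scene0
handle [280 205  20  44 407] (array([553. , 281.5]), array([15.2, 90.5]), 44.69) [0.178 0.187 0.189]
handle [279 254  22  53 559] (array([498.1, 376.1]), array([16.4, 90.3]), 43.84) [0.177 0.186 0.188]
lid [ 263  126  123   90 5908] (array([622.2,   6.2]), array([250.9, 193.8]), 87.58) 0.09595840221578736
bail [289  66  31  16 246] (array([ 844.8, -282.9]), array([87.2, 46.5]), 20.77) 0.128
bail [325  80  19  13 128] (array([ 740.2, -262.1]), array([51.7, 22.7]), 9.43) 0.13
bail [ 142  109  142   82 1315] (array([839.8, 105.1]), array([400.3,  13.1]), 74.81) 0.127
bail [471 127  29  22 324] (array([ 331.3, -234.6]), array([23.9, 68.7]), 62.82) 0.126
bail [333 149  19  25 120] (array([580.,  10.]), array([75.5,  7.4]), 86.98) 0.133
bail [207 168   4  20  52] (array([795.8, 208.3]), array([ 5.8, 33.4]), 27.84) 0.129
bail [ 96 208  20  18 169] (array([895.7, 399.4]), array([33.7,  4.7]), 76.61) 0.128
bail [ 78 229  14  11  55] (array([897.4, 451.1]), array([28.1,  7. ]), 82.43) 0.124
bail [248 228  16  54 272] (array([589. , 332.6]), array([ 24.3, 119.5]), 26.6) 0.139
bail [248 2
[... 1259 characters left out ...]
]), 36.66) 0.131
bail [360 181  14   8  37] (array([793.7, 210.5]), array([10. , 26.4]), 14.89) 0.129
bail [205 183   3  11  30] (array([496.9, 372.9]), array([7.2, 6.2]), 82.57) 0.127
bail [236 183  11   8  60] (array([567.7, 350.2]), array([10.1, 22.5]), 26.65) 0.122
bail [261 185  19   9  99] (array([605.1, 293.5]), array([14.3, 39.2]), 50.17) 0.132
bail [249 196   4  11  31] (array([552.1, 278.9]), array([6.1, 5.8]), 60.74) 0.128
bail [328 258  27  33 220] (array([578.3,   7.3]), array([75.1,  8.1]), 87.78) 0.134
bail [529 335  31  21 330] (array([ 726.7, -275.2]), array([20.3, 40. ]), 39.3) 0.129
base [ 184  222   99   46 1490] (array([534.2, 330. ]), array([132.3, 176.8]), 30.02) 0.009
```

View pics/crop1.png

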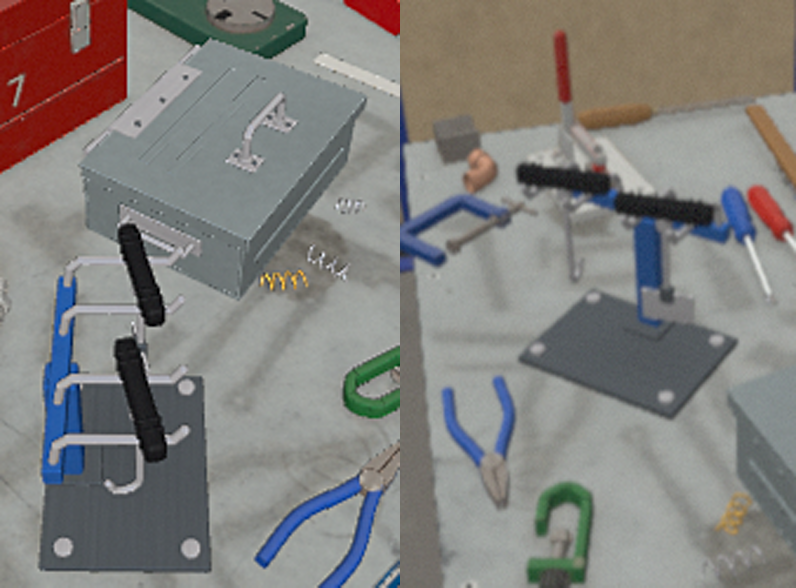

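The hook (with the J) is on the +y fork at about (497,374), yaw about 44.5°, skewed against the stand's 30°. The scraper is at (552,279). The bin bail is at about (579,8.6), with the bin yawed about -2.5°. All heights and sizes match the given ones. Next I go above the hook.

Call:
{"fn": "jog_arm", "kwargs": {"grip": [0.5,0.5,0.5,0.5,0.5], "delta_pos": [[-40,-7,-10],[-44,-7,-10],[-44,-7,-10],[-44,-7,0],[-44,-8,0]], "roll": [0,0,0,0,0]}}

```text
t: 0.65
tool_pos: [0.3826, 0.4372, 0.2467]
tcp_rot: [[-0.945, 0.328, 0.001], [0.328, 0.945, 0.001], [-0.0, 0.001, -1.0]]
force: [-1.1, 0.3, -0.1]
opening: 0.0573
```

Call:
{"fn": "jog_arm", "kwargs": {"grip": [0.5,0.5,0.5,0.5,0.5], "delta_pos": [[-44,-7,0],[-44,-7,0],[-42,-8,0],[0,0,0],[0,0,0]], "roll": [0,0,8,8.5,8.5]}}

```text
t: 1.15
tool_pos: [0.4979, 0.3732, 0.2456]
tcp_rot: [[-0.711, 0.703, -0.001], [0.703, 0.711, -0.001], [0.0, -0.001, -1.0]]
force: [-0.4, -0.5, 1.2]
opening: 0.047
```

Call:
{"fn": "jog_arm", "kwargs": {"grip": [0.5,0.5], "delta_pos": [[0,0,0],[0,0,0]], "roll": [0,0]}}

```text
t: 1.35
tool_pos: [0.4964, 0.3745, 0.246]
tcp_rot: [[-0.719, 0.695, -0.001], [0.695, 0.719, -0.0], [0.0, -0.001, -1.0]]
force: [-1.0, 0.7, -1.4]
opening: 0.0471
```

```bash
cat >> h.py <<'E'
def snap(n,name):
    from station import viewer
    p=viewer.camera_params(n); im,d=viewer.camera(n)
    cv2.imwrite(f"pics/{name}.png",im[:,:,::-1]); np.savez(f"pics/{name}.npz",im=im,d=d,K=p["intrinsics"],R=p["R"],t=p["t"]); return load(name)
def totool(dw):
    from station import sensors
    return np.round(sensors.state()["tcp_rot"].T@np.array(dw),1)
E
python3 - <<'E'
from h import *
from station import sensors
s=sensors.state(); print(s["t"],s["tool_pos"],s["tcp_rot"],s["opening"],s["force"])
z=snap("wrist","wrist1");P=cloud(z);im=z["im"].astype(int);hz=P[...,2]
m=(im.max(-1)<70)&(hz>.15)&(hz<.2)
k,l,st,ce=cv2.connectedComponentsWithStats(m.astype(np.uint8))
for i in range(1,k):
    if st[i,4]>60: print(st[i],rect(P[l==i]),np.nanpercentile(P[l==i][:,2],[5,50,95]))
E
```

```text
1.35 [0.49642484 0.37454171 0.24604991] [[-7.19350007e-01  6.94647478e-01 -6.70123013e-04]
 [ 6.94647765e-01  7.19349946e-01 -3.70976393e-04]
 [ 2.24355137e-04 -7.32361324e-04 -9.99999707e-01]] 0.04711846526217846 [-1.02382712  0.66499703 -1.43674252]
[ 274  166   24  118 2338] (array([498.2, 375.1]), array([16.1, 91.3]), 44.8) [0.18280071 0.18584614 0.18717481]
[240 293  21  21 370] (array([526.8, 308.5]), array([15.5, 13.9]), 41.89) [0.17451168 0.18474668 0.18684623]
[240 350  20  39 724] (array([567.6, 266.7]), array([16.1, 41.4]), 44.21) [0.18286983 0.18616372 0.18739689]
```

View pics/wrist1.png

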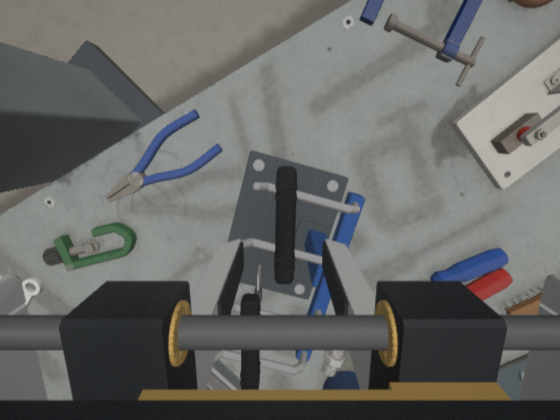

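```bash
python3 - <<'E'
from h import *
a=np.radians(44.8)
for n in ["scene0","side0","wrist1"]:
    z=load(n);P=cloud(z)
    for nm,c in [("A",(498,375)),("B",(552.5,279))]:
        for lx,lz in [(0,-60),(0,-95),(8,-112),(24,-95)]:
            X=np.array([c[0]+lx*np.cos(a),c[1]+lx*np.sin(a),177.5+lz])/1000
            q=z["R"]@X+z["t"]; u,v,_=z["K"]@q/q[2]; u,v=int(round(u)),int(round(v))
            print(n,nm,lx,lz,(u,v),np.round(P[v,u]*1000),z["im"][v,u])
z=load("scene0");P=cloud(z)
for u,v in [(289,300),(289,312),(285,318),(277,316)]: print((u,v),np.round(P[v,u]*1000),z["im"][v,u])
w=cv2.imread("pics/wrist1.png")[130:330,190:390]; s=cv2.imread("pics/side0.png")[140:260,170:290]
cv2.imwrite("pics/crop2.png",np.hstack([cv2.resize(w,(400,400),interpolation=2),cv2.resize(s,(400,400),interpolation=2)]))
E
```

```text
scene0 A 0 -60 (289, 301) [497. 378. 121.] [131 129 130]
scene0 A 0 -95 (289, 312) [498. 377.  85.] [163 161 163]
scene0 A 8 -112 (285, 318) [502. 383.  71.] [187 191 200]
scene0 A 24 -95 (276, 315) [514. 391.  83.] [188 191 204]
scene0 B 0 -60 (291, 249) [600. 196.  -0.] [129 128 128]
scene0 B 0 -95 (291, 261) [546. 288.  95.] [184 181 184]
scene0 B 8 -112 (286, 267) [510. 365. 189.] [30 30 31]
scene0 B 24 -95 (278, 263) [604. 244.   1.] [166 169 165]
side0 A 0 -60 (207, 192) [497. 371. 119.] [115 114 115]
side0 A 0 -95 (208, 205) [498. 374.  84.] [117 116 118]
side0 A 8 -112 (210, 210) [503. 377.  68.] [128 126 123]
side0 A 24 -95 (212, 200) [516. 393.  81.] [133 133 131]
side0 B 0 -60 (251, 205) [552. 276. 120.] [117 115 115]
side0 B 0 -95 (251, 220) [551. 279.  82.] [118 118 118]
side0 B 8 -112 (253, 224) [555. 277.  72.] [120 120 120]
side0 B 24 -95 (255, 213) [628. 408.  -1.] [143 146 140]
wrist1 A 0 -60 (284, 207) [486. 386. 186.] [39 39 40]
wrist1 A 0 -95 (284, 199) [482. 390. 187.] [37 37 37]
wrist1 A 8 -112 (291, 196) [484. 395. 186.] [41 40 42]
wrist1 A 24 -95 (307, 200) [498. 400. 168.] [127 125 123]
wrist1 B 0 -60 (254, 306) [528. 313. 186.] [39 38 39]
wrist1 B 0 -95 (257, 290) [549. 285.  96.] [111 110 110]
wrist1 B 8 -112 (264, 283) [576. 261.   7.] [74 78 79]
wrist1 B 24 -95 (278, 290) [597. 268.   9.] [76 79 82]
(289, 300) [482. 403. 170.] [56 57 59]
(289, 312) [498. 377.  85.] [163 161 163]
(285, 318) [502. 383.  71.] [187 191 200]
(277, 316) [512. 392.  82.] [171 169 171]
```

View pics/crop2.png

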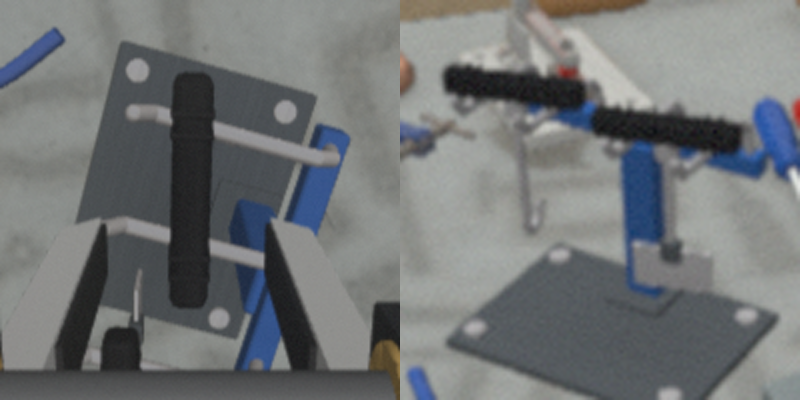

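Confirmed: the +y tool is the hook, with its J tip at (514,391,82), yaw 45°. The other tool carries the blade. Next I descend and grip.

Call:
{"fn": "jog_arm", "kwargs": {"grip": [0.57,0.57,0.57,0.57,0.57], "delta_pos": [[0,1.5,15],[0,0,20],[0,0,20],[0,0,15],[0,0,6]], "roll": [1.2,0,0,0,0]}}

```text
t: 1.9
tool_pos: [0.4961, 0.3751, 0.1674]
tcp_rot: [[-0.703, 0.711, -0.004], [0.711, 0.703, -0.002], [0.001, -0.004, -1.0]]
force: [-0.0, 0.3, -0.3]
opening: 0.0404
```

Call:
{"fn": "jog_arm", "kwargs": {"grip": [0.57,1,1,1,1], "delta_pos": [[0,0,0],[0,0,0],[0,0,0],[0,0,0],[0,0,0]], "roll": [0,0,0,0,0]}}

```text
t: 2.4
tool_pos: [0.4982, 0.3759, 0.1715]
tcp_rot: [[-0.702, 0.712, 0.001], [0.712, 0.702, 0.001], [-0.0, 0.002, -1.0]]
force: [-1.3, -0.6, 2.5]
opening: 0.015
```

Call:
{"fn": "jog_arm", "kwargs": {"grip": [1,1,1,1,1], "delta_pos": [[0,0,-10],[0,0,-18],[0,0,0],[6,-22,0],[8,-30,0]], "roll": [0,0,0,0,0]}}

```text
t: 2.9
tool_pos: [0.4511, 0.349, 0.1981]
tcp_rot: [[-0.702, 0.712, 0.0], [0.712, 0.702, 0.0], [-0.0, 0.001, -1.0]]
force: [0.1, -0.0, -0.9]
opening: 0.0149
```

Call:
{"fn": "jog_arm", "kwargs": {"grip": [1,1,1,1,1], "delta_pos": [[9,-35,0],[0,0,-25],[0,0,-30],[0,0,-20],[0,0,0]], "roll": [0,0,0,0,0]}}

```text
t: 3.4
tool_pos: [0.4213, 0.3319, 0.2769]
tcp_rot: [[-0.702, 0.712, 0.006], [0.712, 0.702, 0.004], [-0.002, 0.007, -1.0]]
force: [-0.2, 0.0, -2.4]
opening: 0.0146
```

```bash
python3 - <<'E'
from h import *
from station import sensors
s=sensors.state(); p=s["tool_pos"]*1000; print(s["t"],p,s["opening"],s["force"])
z=snap("scene","scene1");P=cloud(z)
z2=snap("side","side1")
print(totool(np.array([529-p[0],11-p[1],0])))
cv2.imwrite("pics/crop3.png",np.hstack([cv2.resize(z["im"],(400,300)),cv2.resize(z2["im"],(400,300))])[:,:,::-1])
E
```

```text
3.4 [421.32350169 331.92555802 276.94402325] 0.01459837320225816 [-0.23176511  0.00751044 -2.41274476]
[-304.1 -148.7    0. ]
```

View pics/crop3.png

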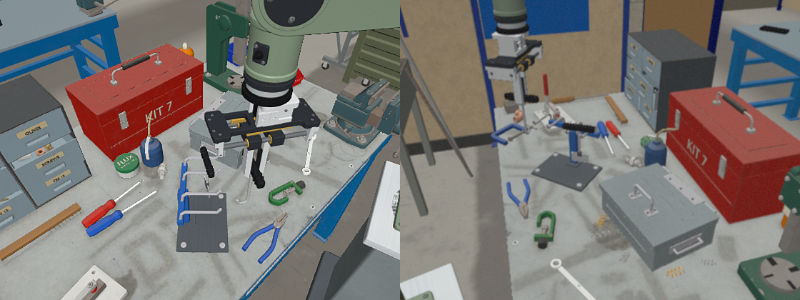

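Call:
{"fn": "jog_arm", "kwargs": {"grip": [1,1,1,1,1], "delta_pos": [[-24,-12,0],[-38,-18,0],[-38,-19,0],[-38,-19,0],[-38,-19,0]], "roll": [0,0,0,0,0]}}

```text
t: 4.0
tool_pos: [0.4803, 0.1429, 0.2709]
tcp_rot: [[-0.703, 0.711, -0.004], [0.711, 0.703, -0.0], [0.003, -0.003, -1.0]]
force: [-0.6, -0.8, -1.4]
opening: 0.0149
```

Call:
{"fn": "jog_arm", "kwargs": {"grip": [1,1,1,1,1], "delta_pos": [[-38,-18,0],[-38,-19,0],[-32,-16,0],[-20,-9,0],[0,0,0]], "roll": [0,0,0,0,7.8]}}

```text
t: 4.5
tool_pos: [0.5267, 0.0069, 0.2706]
tcp_rot: [[-0.593, 0.805, -0.004], [0.805, 0.593, -0.0], [0.002, -0.004, -1.0]]
force: [-0.1, 0.0, -2.0]
opening: 0.0149
```

Call:
{"fn": "jog_arm", "kwargs": {"grip": [1,1,1,1,1], "delta_pos": [[0,0,0],[0,0,0],[0,0,0],[0,0,0],[0,0,0]], "roll": [7.8,7.8,7.8,7.8,8]}}

```text
t: 5.0
tool_pos: [0.5258, 0.01, 0.2707]
tcp_rot: [[0.047, 0.999, -0.005], [0.999, -0.047, 0.001], [0.0, -0.005, -1.0]]
force: [-0.4, -0.2, -1.2]
opening: 0.0146
```

Call:
{"fn": "jog_arm", "kwargs": {"grip": [1,1], "delta_pos": [[0,0,0],[0,0,0]], "roll": [0,0]}}

```text
t: 5.2
tool_pos: [0.5263, 0.01, 0.2716]
tcp_rot: [[0.039, 0.999, -0.003], [0.999, -0.039, 0.0], [0.0, -0.003, -1.0]]
force: [0.3, 0.1, -0.9]
opening: 0.0149
```

```bash
python3 - <<'E'
from h import *
from station import sensors
s=sensors.state(); p=s["tool_pos"]*1000; print(s["t"],p,s["tcp_rot"],s["opening"],s["force"])
for n in ["scene","side","wrist"]:
    z=snap(n,n+"2");P=cloud(z);Q=P.reshape(-1,3)*1000
    m=(abs(Q[:,0]-579)<25)&(abs(Q[:,1]-9)<50)&(Q[:,2]>125)&(Q[:,2]<140)
    print(n,"bail",m.sum(),rect(Q[m]/1000) if m.sum()>5 else '',np.nanpercentile(Q[m][:,2],[10,50,95]) if m.any() else '')
    j=(abs(Q[:,0]-p[0]-15)<45)&(abs(Q[:,1]-p[1])<20)&(Q[:,2]>p[2]-120)&(Q[:,2]<p[2]-22)&(Q[:,2]>145)
    if j.any():
        J=Q[j]; print(" hook",j.sum(),J.min(0),J.max(0)); 
        for lo in range(145,260,15):
            b=J[(J[:,2]>=lo)&(J[:,2]<lo+15)]
            if len(b): print("  ",lo,len(b),np.round(np.median(b,0),1),np.round(b[:,0].min()),np.round(b[:,0].max()))
a=cv2.imread("pics/side2.png")[100:400,180:460]; b=cv2.imread("pics/wrist2.png")
cv2.imwrite("pics/crop4.png",np.hstack([cv2.resize(a,(400,430)),cv2.resize(b[:,80:470],(400,430))]))
E
```

```text
5.2 [526.25068775   9.98955878 271.63753135] [[ 3.87122000e-02  9.99245176e-01 -3.23174127e-03]
 [ 9.99250366e-01 -3.87111333e-02  3.92004850e-04]
 [ 2.66604588e-04 -3.24449402e-03 -9.99994701e-01]] 0.01488959448885379 [ 0.25984519  0.05310092 -0.94521259]
scene bail 92 (array([580.2,  11. ]), array([71.4,  7.6]), 87.07) [129.66238925 134.25851505 136.76928292]
 hook 136 [523.60404914   5.89378156 166.11342827] [551.08110181  14.73133678 248.9494469 ]
   160 30 [539.1  10.8 170.9] 527.0 550.0
   175 29 [529.1  10.8 180.5] 524.0 551.0
   190 18 [526.   11.6 197.3] 524.0 529.0
   205 20 [526.2  11.5 213.3] 524.0 530.0
   220 20 [526.4  11.1 227.6] 524.0 530.0
   235 19 [526.3  11.2 242.2] 524.0 529.0
side bail 178 (array([577.6,   8.4]), array([77.3,  8.3]), 89.32) [129.60310092 134.69443725 137.39131872]
 hook 213 [521.14947654   5.53366827 167.09105361] [552.05824892  12.91932399 249.48729137]
   160 39 [538.3   7.9 171.4] 525.0 548.0
   175 52 [527.1   8.3 181.1] 521.0 552.0
   190 29 [525.    8.3 197.6] 522.0 529.0
   205 31 [524.2   8.3 212.1] 522.0 528.0
   220 31 [524.3   8.6 227.5] 522.0 527.0
   235 31 [525.    8.7 242.9] 522.0 529.0
wrist bail 586 (array([580.7,   8.4]), array([74.1,  8.1]), 87.39) [129.90275957 133.67539757 135.36888119]
 hook 109 [541.14349263   5.91531747 169.07542655] [553.40279819  11.70848305 184.21290594]
   160 47 [544.5  10.1 171.8] 541.0 550.0
   175 62 [549.8   9.4 181.2] 546.0 553.0
```

View pics/crop4.png

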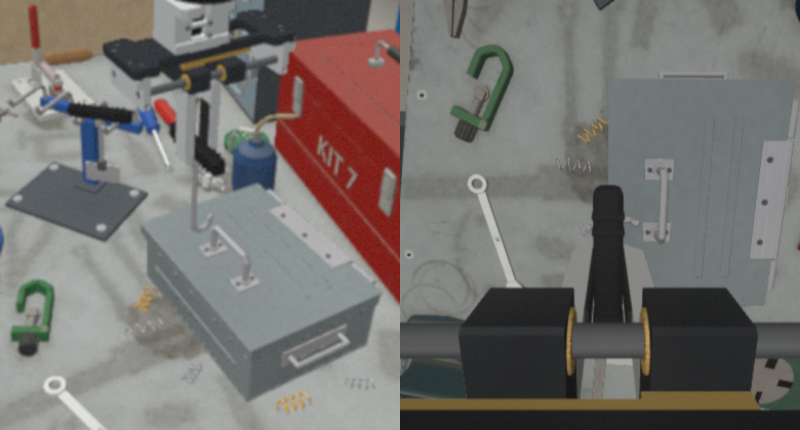

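Call:
{"fn": "jog_arm", "kwargs": {"grip": [1,1,1,1,1], "delta_pos": [[-1,0,20],[0,0,20],[0,0,15],[0,0,7],[0,0,0]], "roll": [0,0,0,0,0]}}

```text
t: 5.85
tool_pos: [0.5262, 0.009, 0.2102]
tcp_rot: [[0.041, 0.999, -0.003], [0.999, -0.041, 0.0], [0.0, -0.003, -1.0]]
force: [-0.3, -0.1, -1.9]
opening: 0.0146
```

Call:
{"fn": "jog_arm", "kwargs": {"grip": [1,1], "delta_pos": [[0,0,0],[0,0,0]], "roll": [0,0]}}

```text
t: 6.05
tool_pos: [0.5279, 0.0088, 0.2127]
tcp_rot: [[0.041, 0.999, 0.002], [0.999, -0.041, -0.0], [-0.0, 0.002, -1.0]]
force: [-0.2, 0.5, -0.6]
opening: 0.0148
```

```bash
python3 - <<'E'
from h import *
from station import sensors
s=sensors.state(); p=s["tool_pos"]*1000; print(s["t"],p,s["opening"],s["force"])
for n in ["side","scene"]:
    z=snap(n,n+"3");P=cloud(z);Q=P.reshape(-1,3)*1000
    j=(Q[:,0]>p[0]-8)&(Q[:,0]<p[0]+35)&(abs(Q[:,1]-p[1])<12)&(Q[:,2]>99.5)&(Q[:,2]<130)
    J=Q[j]; print(n,len(J),J.min(0),J.max(0)); t=J[J[:,0]>p[0]+20]; print("tip",len(t),np.median(t,0),t.max(0))
a=cv2.imread("pics/side3.png")[180:340,260:420]; b=cv2.imread("pics/scene3.png")[110:250,270:410]
cv2.imwrite("pics/crop5.png",np.hstack([cv2.resize(a,(400,400)),cv2.resize(b,(400,400))]))
E
```

```text
6.05 [527.91778551   8.80060549 212.69748886] 0.014754779452916691 [-0.23308109  0.49475999 -0.63238651]
side 82 [523.96682039   2.96291404 107.50404516] [553.17627315  10.66674913 129.62806829]
tip 15 [548.89535119   6.18184191 122.13711375] [553.17627315   9.65794321 127.80408112]
scene 49 [526.08843778   4.84256544 106.83046609] [554.08271786  12.95688829 128.51945781]
tip 15 [550.57638149   8.80411122 119.56851197] [554.08271786  11.29090263 124.77519236]
```

View pics/crop5.png

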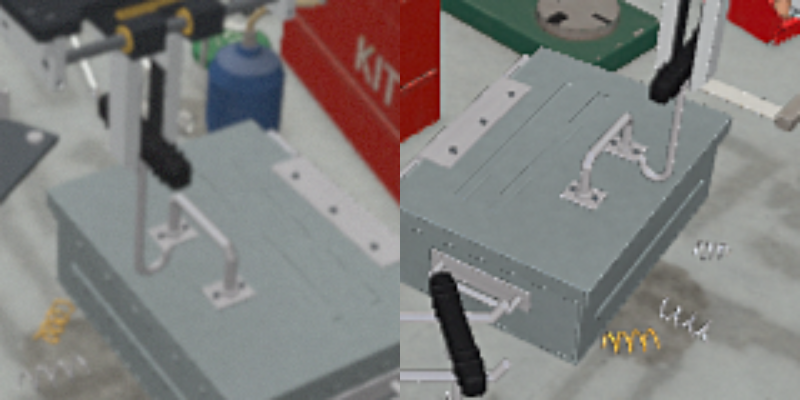

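The tip is about 4 mm too high for a safe pass under the bar. I'll go down 5 mm, then forward.

Call:
{"fn": "jog_arm", "kwargs": {"grip": [1,1,1,1,1], "delta_pos": [[1,0,5],[0,0,0],[0,6,0],[0,8,0],[0,8,0]], "roll": [0,0,0,0,0]}}

```text
t: 6.65
tool_pos: [0.55, 0.0089, 0.2066]
tcp_rot: [[0.042, 0.999, 0.001], [0.999, -0.042, -0.0], [-0.0, 0.001, -1.0]]
force: [-1.1, 0.3, -1.8]
opening: 0.015
```

Call:
{"fn": "jog_arm", "kwargs": {"grip": [1,1,1,1,1], "delta_pos": [[0,8,0],[0,6,0],[0,4,0],[0,0,0],[0,0,0]], "roll": [0,0,0,0,0]}}

```text
t: 7.15
tool_pos: [0.5669, 0.0083, 0.2063]
tcp_rot: [[0.042, 0.999, -0.001], [0.999, -0.042, 0.0], [-0.0, -0.001, -1.0]]
force: [-0.5, -0.0, -1.9]
opening: 0.0148
```

```bash
python3 - <<'E'
from h import *
from station import sensors
s=sensors.state(); p=s["tool_pos"]*1000; print(s["t"],p,s["opening"],s["force"])
for n in ["side","scene"]:
    z=snap(n,n+"4")
    Q=cloud(z).reshape(-1,3)*1000
    m=(abs(Q[:,0]-579)<25)&(abs(Q[:,1]-9)<50)&(Q[:,2]>125)&(Q[:,2]<140)&(abs(Q[:,1]-9)>8)
    print(n,"bail",rect(Q[m]/1000),np.median(Q[m][:,2]))
a=cv2.imread("pics/side4.png")[180:340,260:420]; b=cv2.imread("pics/scene4.png")[110:250,270:410]
cv2.imwrite("pics/crop6.png",np.hstack([cv2.resize(a,(400,400)),cv2.resize(b,(400,400))]))
E
```

```text
7.15 [566.92758795   8.25209433 206.30092126] 0.014758329217550489 [-0.52933749 -0.02948325 -1.94920106]
side bail (array([578. ,   8.9]), array([76.4,  8.3]), 89.06) 133.64443412169032
scene bail (array([580.2,  10.9]), array([75.8,  8.3]), 87.88) 134.1072999835318
```

View pics/crop6.png

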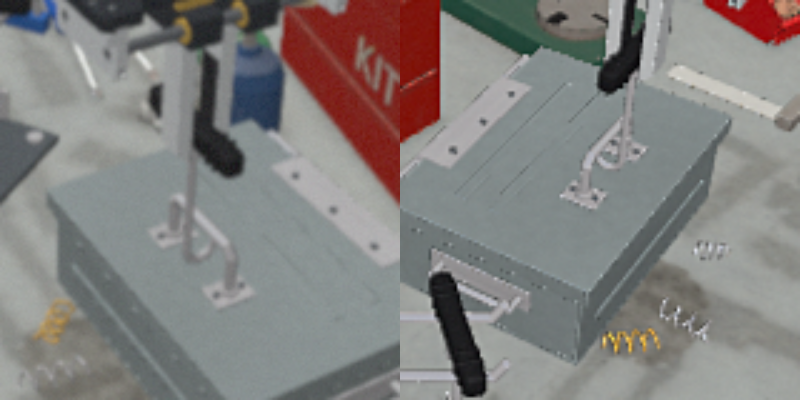

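The J is under the bail with the bar above it, and there is no contact. Next I raise to contact.

Call:
{"fn": "jog_arm", "kwargs": {"grip": [1,1,1,1,1], "delta_pos": [[0,1,-8],[0,0,-8],[0,0,-4],[0,0,-3],[0,0,-2]], "roll": [0,0,0,0,0]}}

```text
t: 7.75
tool_pos: [0.5686, 0.0082, 0.2314]
tcp_rot: [[0.042, 0.999, 0.002], [0.999, -0.042, -0.0], [-0.0, 0.002, -1.0]]
force: [2.5, 0.2, -5.6]
opening: 0.0149
```

Call:
{"fn": "jog_arm", "kwargs": {"grip": [1,1,1,1,1], "delta_pos": [[0,1,-3],[0,2,-5],[0,2,-5],[0,0,0],[0,0,0]], "roll": [0,0,0,0,0]}}

```text
t: 8.25
tool_pos: [0.5731, 0.008, 0.2445]
tcp_rot: [[0.042, 0.999, -0.0], [0.999, -0.042, -0.0], [-0.0, -0.0, -1.0]]
force: [1.9, -0.4, -6.1]
opening: 0.0147
```

Call:
{"fn": "jog_arm", "kwargs": {"grip": [1,1,1,1,1], "delta_pos": [[0,3,-6],[0,3,-6.5],[0,3.8,-6.3],[0,3.8,-6.2],[0,4.5,-5.8]], "roll": [0,0,0,0,0]}}

```text
t: 8.75
tool_pos: [0.5913, 0.0072, 0.2758]
tcp_rot: [[0.042, 0.999, -0.0], [0.999, -0.042, -0.0], [-0.0, -0.0, -1.0]]
force: [1.1, -0.2, -6.6]
opening: 0.0145
```

Call:
{"fn": "jog_arm", "kwargs": {"grip": [1,1,1,1,1], "delta_pos": [[0,4.5,-5.8],[0,5,-5.3],[0,5,-5.3],[0,0,0],[0,0,0]], "roll": [0,0,0,0,0]}}

```text
t: 9.25
tool_pos: [0.6056, 0.0066, 0.2916]
tcp_rot: [[0.042, 0.999, -0.0], [0.999, -0.042, 0.0], [-0.0, -0.0, -1.0]]
force: [0.8, -0.1, -6.6]
opening: 0.0148
```

```bash
cat > ang.py <<'E'
from h import *
from station import sensors
import sys
k=sys.argv[1]
s=sensors.state(); p=s["tool_pos"]*1000; print(s["t"],p,s["opening"],s["force"],s["moment"])
for n in ["side","scene"]:
    z=snap(n,n+k); Q=cloud(z).reshape(-1,3)*1000
    u=np.array([.999,-.042]); o=np.array([619.5,7.]); b=(Q[:,:2]-o)@np.c_[u,[.042,.999]]
    # front part of lid top surface, away from bail and hook (|y| 50..110)
    m=(abs(b[:,1])>50)&(abs(b[:,1])<112)&(b[:,0]>-95)&(b[:,0]<60)&(Q[:,2]>112)&(Q[:,2]<260)
    X,Z=94-b[m,0],Q[m,2]-91
    if m.sum()>30:
        f=np.polyfit(X,Z,1); e=Z-np.polyval(f,X); g=abs(e)<6; f=np.polyfit(X[g],Z[g],1); print(n,m.sum(),g.sum(),"slope deg",np.degrees(np.arctan(f[0])),"front top z",Z.max()+91)
a=cv2.imread(f"pics/side{k}.png")[110:340,230:460]; b=cv2.imread(f"pics/scene{k}.png")[50:250,220:420]
cv2.imwrite(f"pics/crop{k}.png",np.hstack([cv2.resize(a,(400,400)),cv2.resize(b,(400,400))]))
E
python3 ang.py 7
```

```text
9.25 [605.6314588    6.64837698 291.5514852 ] 0.014823281610673976 [ 0.78143031 -0.09756491 -6.56566535] [-0.14820846 -0.16233832  0.05527394]
side 2324 2080 slope deg 29.13686728482107 front top z 193.15020713053195
scene 1402 1283 slope deg 29.224168708897665 front top z 191.5853226974536
```

View pics/crop7.png

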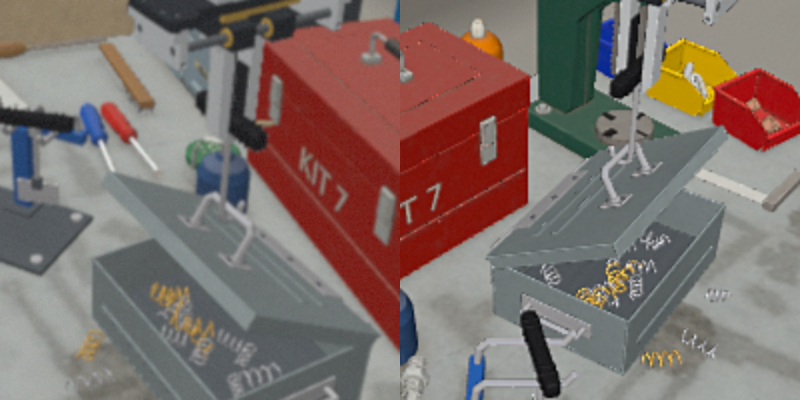

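Call:
{"fn": "jog_arm", "kwargs": {"grip": [1,1,1,1,1], "delta_pos": [[0,4.6,-4.3],[0,4.8,-4.1],[0,5.1,-3.9],[0,5.3,-3.7],[0,5.5,-3.5]], "roll": [0,0,0,0,0]}}

```text
t: 9.85
tool_pos: [0.6315, 0.0055, 0.3107]
tcp_rot: [[0.042, 0.999, -0.0], [0.999, -0.042, 0.0], [0.0, -0.001, -1.0]]
force: [3.5, -0.9, -12.2]
opening: 0.0146
```

Call:
{"fn": "jog_arm", "kwargs": {"grip": [1,1,1,1,1], "delta_pos": [[0,5.7,-3.3],[0,0,0],[0,0,0],[0,0,0],[0,0,0]], "roll": [0,0,0,0,0]}}

```text
t: 10.35
tool_pos: [0.6364, 0.0054, 0.3134]
tcp_rot: [[0.042, 0.999, -0.001], [0.999, -0.042, 0.0], [0.0, -0.001, -1.0]]
force: [5.5, -0.5, -16.7]
opening: 0.0148
```

```bash
python3 ang.py 8
```

```text
10.35 [636.35369524   5.36676758 313.4022519 ] 0.014758386591177274 [  5.50218416  -0.49716501 -16.68769414] [-0.27344185 -1.04955081 -0.0462506 ]
side 784 435 slope deg 40.224319423368065 front top z 232.52866446163273
scene 728 476 slope deg 42.93959003558928 front top z 232.4401620562793
```

View pics/crop8.png

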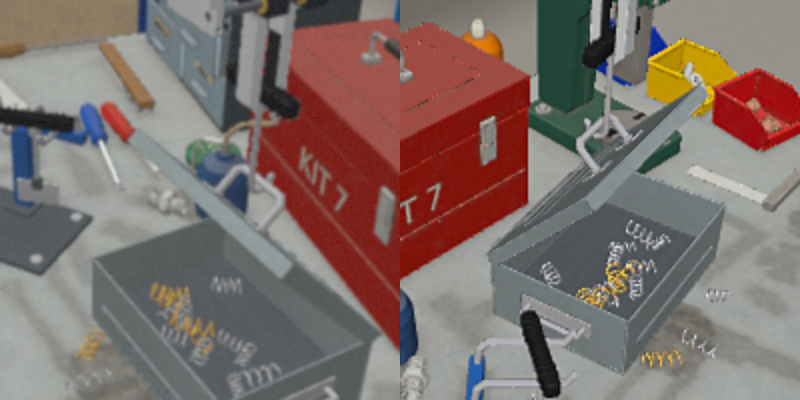

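The lid is at about 45°, but a radial strain of about 17 N has built up because the hook is about 1 mm too far from the hinge. I'll relax it slightly downwards.

Call:
{"fn": "jog_arm", "kwargs": {"grip": [1,1,1,1,1], "delta_pos": [[0,0,0.6],[0,0,0.6],[0,0,0],[0,0,0],[0,0,0]], "roll": [0,0,0,0,0]}}

```text
t: 10.95
tool_pos: [0.6365, 0.0054, 0.3134]
tcp_rot: [[0.042, 0.999, 0.0], [0.999, -0.042, -0.0], [-0.0, 0.0, -1.0]]
force: [4.1, -0.0, -14.7]
opening: 0.0146
```

```bash
cat > ang2.py <<'E'
from h import *
from station import sensors
import sys
k=sys.argv[1]
s=sensors.state(); p=s["tool_pos"]*1000; print(s["t"],p,s["opening"],s["force"],s["moment"])
for n in ["side","scene"]:
    z=snap(n,n+k); Q=cloud(z).reshape(-1,3)*1000
    b=(Q[:,:2]-[619.5,7.])@np.array([[.999,.042],[-.042,.999]])
    x=b[:,0]-94;h=Q[:,2]-91;y=b[:,1]
    m=(abs(y)>8)&(abs(y)<26)&(np.hypot(x+66.5,h-123)<12)
    c=np.median(np.c_[x,h][m],0) if m.any() else [0,0]
    print(n,"bail pts",m.sum(),c,"theta",163.38-np.degrees(np.arctan2(c[1],c[0])))
    m=(abs(y)<118)&(h>120)&(h<150)&(x<-110)&(x>-150); print(" front edge",m.sum(),x[m].min() if m.any() else '',h[m].max() if m.any() else '', np.median(np.c_[x,h][m],0))
    m=(abs(y)>45)&(abs(y)<112)&(x<-25)&(x>-125)&(h>25)&(abs(np.degrees(np.arctan2(h,-x))-45)<8)
    th=np.degrees(np.arctan2(h[m],-x[m])); print(" plane pts",m.sum(),np.percentile(th,[10,50,90]))
E
python3 ang2.py 9
```

```text
10.95 [636.54822795   5.35120832 313.41053975] 0.014594055105228076 [  4.0994554   -0.04626502 -14.65789815] [-0.24816597 -0.75133022  0.0368907 ]
side bail pts 63 [-65.51954702 129.42630896] theta 46.5300753735644
 front edge 1290 -139.56595039620186 142.4996129367571 [-131.91664234  135.23147577]
 plane pts 142 [48.34101535 49.16361339 52.14911163]
scene bail pts 39 [-63.97965766 128.86603378] theta 46.9764319129019
 front edge 781 -137.55682137298 142.40164256918212 [-129.41843179  134.5431159 ]
 plane pts 427 [48.49607384 49.16820356 51.49723561]
```

Call:
{"fn": "jog_arm", "kwargs": {"grip": [1,1,1,1,1], "delta_pos": [[0,0,0.8],[0,0,0.8],[0,0,0],[0,0,0],[0,0,0]], "roll": [0,0,0,0,0]}}

```text
t: 11.55
tool_pos: [0.6365, 0.0054, 0.3129]
tcp_rot: [[0.041, 0.999, 0.001], [0.999, -0.041, -0.0], [-0.0, 0.001, -1.0]]
force: [-1.0, -0.1, -6.0]
opening: 0.0145
```

The strain is gone: 6 N total, which is hook plus lid. I'll check that it stays steady and confirm visually.

Call:
{"fn": "jog_arm", "kwargs": {"grip": [1,1,1,1,1], "delta_pos": [[0,0,0],[0,0,0],[0,0,0],[0,0,0],[0,0,0]], "roll": [0,0,0,0,0]}}

```text
t: 12.05
tool_pos: [0.6365, 0.0054, 0.3119]
tcp_rot: [[0.042, 0.999, -0.0], [0.999, -0.042, 0.0], [0.0, -0.0, -1.0]]
force: [-2.2, -0.0, -2.7]
opening: 0.0145
```

Call:
{"fn": "jog_arm", "kwargs": {"grip": [1,1,1,1,1], "delta_pos": [[0,0,0],[0,0,0],[0,0,0],[0,0,0],[0,0,0]], "roll": [0,0,0,0,0]}}

```text
t: 12.55
tool_pos: [0.6366, 0.0054, 0.3116]
tcp_rot: [[0.042, 0.999, -0.0], [0.999, -0.042, 0.0], [0.0, -0.0, -1.0]]
force: [-1.5, 0.0, -4.1]
opening: 0.0146
```

```bash
python3 ang2.py 10; python3 - <<'E'
from h import *
a=cv2.imread("pics/side10.png")[110:340,230:460]; b=cv2.imread("pics/scene10.png")[80:200,260:380]
cv2.imwrite("pics/crop10.png",np.hstack([cv2.resize(a,(400,400)),cv2.resize(b,(400,400))]))
E
```

```text
12.55 [636.59142845   5.36899134 311.64592302] 0.014600745336542473 [-1.53420995e+00  3.51948749e-03 -4.06854554e+00] [0.02381733 0.53823688 0.04005451]
side bail pts 74 [-70.11110565 126.61505049] theta 44.405193676938865
 front edge 1357 -144.04268562057644 137.6358726785599 [-136.57466491  130.10807733]
 plane pts 345 [46.25861142 46.97770694 49.72481981]
scene bail pts 30 [-68.0055167  126.16786968] theta 45.05496837883628
 front edge 820 -142.27941405532215 136.85448331940788 [-133.82088071  129.37545641]
 plane pts 533 [46.40394845 47.21674164 50.23198152]
```

View pics/crop10.png

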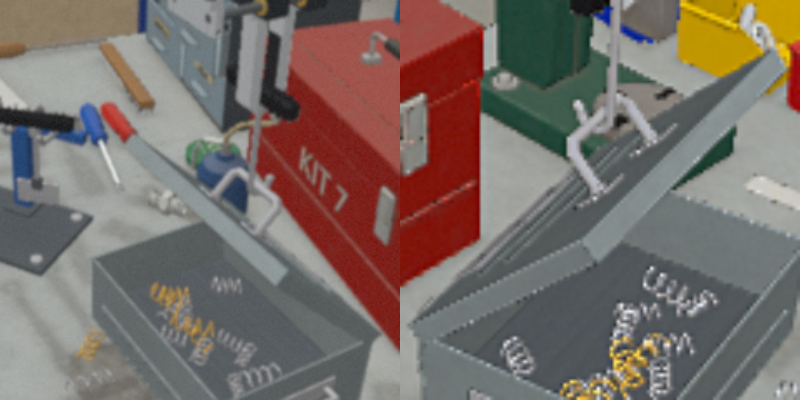

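The lid is at about 44°, with the bar sitting in the J against the rod. One more steadiness check, then I hand in.

Call:
{"fn": "jog_arm", "kwargs": {"grip": [1,1,1,1,1], "delta_pos": [[0,0,0],[0,0,0],[0,0,0],[0,0,0],[0,0,0]], "roll": [0,0,0,0,0]}}

```text
t: 13.15
tool_pos: [0.6366, 0.0053, 0.3116]
tcp_rot: [[0.042, 0.999, -0.0], [0.999, -0.042, 0.0], [0.0, -0.0, -1.0]]
force: [-1.5, -0.2, -3.0]
opening: 0.0148
```

Call:
{"fn": "jog_arm", "kwargs": {"grip": [1,1,1,1,1], "delta_pos": [[0,0,0],[0,0,0],[0,0,0],[0,0,0],[0,0,0]], "roll": [0,0,0,0,0]}}

```text
t: 13.65
tool_pos: [0.6366, 0.0053, 0.3116]
tcp_rot: [[0.042, 0.999, -0.0], [0.999, -0.042, 0.0], [0.0, -0.0, -1.0]]
force: [-0.3, -0.4, -3.9]
opening: 0.0148
```

```bash
python3 ang2.py 11
```

```text
13.65 [636.58943673   5.33450707 311.63720758] 0.0148370115095413 [-0.26179692 -0.3898436  -3.89667338] [ 0.0148395   0.60909729 -0.02504223]
side bail pts 75 [-69.89522159 126.65928245] theta 44.48848071841607
 front edge 1354 -143.891152164999 137.8255177617002 [-136.57581944  130.19730329]
 plane pts 348 [46.25877284 46.9619864  49.68384248]
scene bail pts 28 [-68.60386183 126.38903033] theta 44.88692661981784
 front edge 814 -142.56958443751049 136.73404341558575 [-134.03311734  129.41744941]
 plane pts 534 [46.39549977 47.21637907 50.21102278]
```

```bash
python3 -c "from station import finish_job; print(finish_job())"
```

```text
the job is handed in; nothing more can be done
None
```

The swarf bin's lid is standing at about 44° to 45°, held by the swarf hook under its bail, with the hook still in the grip. The job is handed in.

I took the hook off the +y fork, after checking in the cameras which tool had the J, and the scraper stayed on its fork. The hook hung about 15° off the stand's yaw, contrary to the notes, so I gripped it as seen in the images.

**Last checks:**
- **Lid angle:** the two views agreed, with the bail giving 44.5° and 44.9°. The lid surface gave about 47° raw, or about 44° after allowing for the lid's thickness.
- **Steadiness:** over the last second the arm did not move, the grip opening stayed at about 15 mm, and the wrist force was about 3 to 4 N downwards.
- **Contact with the bin:** in the pictures only the hook touched the bail, and no force reading suggested the gripper or arm had touched the bin or lid.
- **Time:** 13.7 s of the 51 s allowed.

One thing went slightly wrong on the way. When I first reached 45°, a pull of about 17 N built up because the hook sat about 1 mm too far from the hinge. I lowered it about 2 mm and the strain went. The bar then settled against the rod side of the J and the lid came down about 2° to its final angle.

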